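# Tip the prize-draw balls out of a corner-spout tray into the counter hopper

### The job

Swing the yellow cover bar of the ball hopper fully aside to its stop, then carry the green tray level by its metal bridge handle onto the blue, black-topped plinth, slide its spout corner home between the two steel posts and let go. Then take the tray again by the orange tab at its back corner, not by the handle, and tilt it about the spout corner, kept between the posts, until all five balls have run out into the hopper; lower it flat onto the plinth in the same place and let go. Do not touch the balls with the gripper, leave the cover open and leave everything else on the counter alone.

Things in the scene. Friction and masses are not known exactly. Their poses are not given: they have to be found in the camera images.
- rest: Fixed ball hopper with tray rest; position and turn vary. Origin on the table under the seated tray's centre; +x is the pouring direction, z up. Blue plinth: x -60 to +62, y +-65, flat top at z 80 mm. Two steel posts (12 mm diameter, 30 mm tall) on it at x 51, y +-49.6 mm: the tray's two front walls, beside the spout, rest against them when home. Red hopper beyond the plinth.
- rest_seat (a point): Where the tray's origin lies when home: on the plinth top, x 0, y 0, z 80 mm of rest, axes parallel to these. Slid along +x the tray stops here against the posts.
- hopper (a point): Centre of the hopper floor (x 104, y 0, z 6 mm of rest). Mouth x 62 to 142, y +-46 mm, rim z 50 mm. A red hood, z 66 to 110 mm, stands round it on three sides (cheeks x 58 to 158 at y +-48, end at x 156 mm, 4 mm thick); the cover bar passes beneath it.
- cover (a joint): Angle of the yellow cover bar (rad): 0 = across the hopper mouth, 1.30 = against its steel stop post, fully open. Opens clockwise seen from above; starts between 0 and 0.25. It turns on a vertical pin with slight friction (about 0.12 N m) and stays where left.
- cover_pin (a point): The bar's fixed pin, at the bar's top face: x 104, y -85, z 57 mm of rest. The bar is 215 x 64 x 6 mm.
- cover_knob (a point): Middle of the upright black knob on the bar's free end (18 mm diameter, from z 57 to 102 mm; this point at z 80 mm), 180 mm from the pin. At angle q it lies at the pin plus 180 mm x (sin q, cos q) in the x, y of rest. On opening it is pushed away from the plinth and passes outside the hood.
- tray: Loose green tray, 130 mm square, about 0.27 kg, axes along its diagonals: origin at the centre of its underside, +x out through the spout corner, z up. Floor 5 mm, walls 5 mm thick, top z 28 mm; corners 92 mm from the centre. At the +x corner a 70 mm wide gap in the walls with a 1.5 mm sill. Balls cross it at roughly 20 to 30 degrees of tilt; 38 to 40 empties it. Starts on the table, balls in it.
- tray_handle: Aluminium bridge handle fixed to the tray, origin and axes as the tray's. It spans along the tray's y between its side corners; bar 182 mm long, 12 mm thick along x, 14 mm high, z 68 to 82 mm; legs at y +-86 mm.
- tray_grip (a point): Middle of the bridge handle's bar, z 75 mm of the tray, straight above the tray's centre: pinch across the tray's x.
- tray_tab (a point): Orange upright tab at the tray's back corner: plate 12 mm thick (tray's y), 34 mm long (x -124 to -90 mm), z 14 to 50 mm. This point is x -109, y 0, z 34 mm of the tray; pinch across the tray's y. If balls wedge in the gap, jogging the tilt by some 10 degrees frees them.
- ball0: Origin at the centre of a loose red ball, 24 mm diameter, 12 g, polished,, starting in the tray.
- ball1: Origin at the centre of a loose yellow ball, 24 mm diameter, 12 g, polished,, starting in the tray.
- ball2: Origin at the centre of a loose blue ball, 24 mm diameter, 12 g, polished,, starting in the tray.
- ball3: Origin at the centre of a loose white ball, 24 mm diameter, 12 g, polished,, starting in the tray.
- ball4: Origin at the centre of a loose orange ball, 24 mm diameter, 12 g, polished,, starting in the tray.
- vitamin_bottle: Bystander: white bottle, 56 mm diameter, 90 mm tall; origin under its centre.
- tea_jar: Bystander: amber jar, 72 mm diameter, 110 mm tall; origin under its centre.
- mug: Bystander: white mug, 76 mm diameter, 90 mm tall; origin under its centre.
- calculator: Bystander: black calculator 130 x 80 x 16 mm; origin under its centre.
- stapler: Bystander: red stapler 30 x 120 x 38 mm; origin under its centre.
- card_reader: Bystander: grey card reader 150 x 80 x 33 mm; origin under its centre.
- tray_pivot (a point): On the tray's underside just behind the spout: x 62, y 0, z 0 mm of the tray.
- rest_pivot (a point): Middle of the plinth's front top edge: x 62, y 0, z 80 mm of rest; the tray's point tray_pivot stays here while it is tilted.

How it is judged:
On the way, in this order (a step that is already met when the one before it is completed fails the run):
1. the cover bar is swung to its stop (value of joint cover above 1.22 rad), for 0.1 s.
2. the tray is lifted by its bridge handle with all balls in it (contact force between the fingers and tray_handle above 1 N and height (world z) of tray above 0.03 m and z of each of ball0, ball1, ball2, ball3, ball4 in the frame of tray above 0 m and distance between each of ball0, ball1, ball2, ball3, ball4 and tray below 0.1 m), for 0.2 s.
3. the tray sits home on the plinth, level, let go, with all balls in it (distance between tray and rest_seat below 0.008 m and angle between the x axis of tray and the x axis of rest_seat, either way round below 0.1 rad and angle between tray's own z axis and vertical below 0.06 rad and contact force between the fingers and tray below 0.05 N and z of each of ball0, ball1, ball2, ball3, ball4 in the frame of tray above 0 m and distance between each of ball0, ball1, ball2, ball3, ball4 and tray below 0.1 m), for 0.2 s.
4. held by the tab, the tray is tilted about its spout corner (angle between tray's own z axis and vertical above 0.2 rad and contact force between the fingers and tray above 0.5 N), for 0.1 s.
5. all five balls are in the hopper (z of each of ball0, ball1, ball2, ball3, ball4 in the frame of hopper below 0.046 m and horizontal distance between each of ball0, ball1, ball2, ball3, ball4 and hopper below 0.065 m), for 0.1 s.
At the end, for the whole second after the job is handed in: All five balls lie in the hopper (within 65 mm of its centre, below its rim), the cover bar is open to within 0.08 rad of its stop, and the tray is flat on the plinth (within 0.06 rad of level, within 12 mm of its home place and 0.15 rad of its direction), still and let go (all of step 5 and value of joint cover above 1.22 rad and angle between tray's own z axis and vertical below 0.06 rad and distance between tray and rest_seat below 0.012 m and angle between the x axis of tray and the x axis of rest_seat, either way round below 0.15 rad and linear speed of tray below 0.02 m/s and contact force between the fingers and tray below 0.05 N); the robot touches nothing.
It fails at once if a bystander is moved more than 20 mm (distance of any of vitamin_bottle, tea_jar, mug, calculator, stapler, card_reader from where it was at the start of the episode above 0.02 m).
It fails at once if the gripper touches a ball (contact force between the fingers and ball0 above 0.2 N or contact force between the fingers and ball1 above 0.2 N or contact force between the fingers and ball2 above 0.2 N or contact force between the fingers and ball3 above 0.2 N or contact force between the fingers and ball4 above 0.2 N).
It fails at once if the tray is tilted by more than 0.35 rad away from the rest, or its spout corner leaves the posts while tilted (angle between tray's own z axis and vertical above 0.35 rad and (horizontal distance between tray_pivot and rest_pivot above 0.025 m or height (world z) of tray_pivot below 0.05 m or height (world z) of tray_pivot above 0.105 m)).
It fails at once if the handle is gripped while the tray is tilted by more than 0.35 rad (angle between tray's own z axis and vertical above 0.35 rad and contact force between the fingers and tray_handle above 0.5 N).
It also fails if it takes over 72 s, if anything falls off the work surface, if the arm or the gripper's body presses on something with over 40 N, if the wrist force passes 120 N, or if a joint passes its speed limit or range.

### The arm

A 6-joint arm with a two-finger parallel gripper is mounted at the origin on the work surface. World frame = base frame: x ahead of the robot, y to its left, z up, the work surface at z = 0. Lengths are in m, angles in rad, forces in N, time in s.
With the tool pointing down it reaches from about 0.325 to 0.925 m from the base axis. Payload 3.1 kg.
Tool frame: the origin (TCP) lies between the finger pads; the fingertips stand bot.tip_extent ahead of it and the grasp point (between the pads) lies 11 mm behind it (bot.tip_extent is the distance from the TCP to the fingertips, in m); z points along the fingers, y is the line along which they close (so a half turn about z gives the same grasp; the last joint's range is limited). The gripper opens to 85 mm and grips with 20 to 120 N. Pads are 22 mm wide; open, the fingers measure 114 mm over their backs; the gripper's body (76 mm by 85 mm) begins 54 mm behind the grasp point. The pads swing forward as they close: fully open they stand 13 mm farther back than shut.
Start: joints at [1.116, 0.217, 1.613, -0, 1.311, -0.112], TCP at [0.21, 0.589, 0.239] pointing down, gripper open.
Joint ranges: [-2.75, 2.75], [-0.78, 2.1], [0.31, 2.55], [-1.13, 4.27], [0.13, 2.63], [-2.58, 2.58]. Speed limits (rad/s): [2.79, 2.79, 3.14, 3.14, 3.14, 3.14].

### API

Orientations are given as [roll, pitch, yaw] about the fixed x, y, z axes, in that order (R = Rz(yaw) Ry(pitch) Rx(roll)).
In Python, from station import bot gives the robot as it stands. The module is installed in compiled form; this text tells all that it offers.
- The arm moves only by the tool servo_tool, never from a script. Its argument "series" is a list of rows, each a list of 6 numbers: the shift along the tool's x, y, z normalised to -1 to 1, where 1 is 25 cm, then the turn, a rotation vector about the tool's x, y, z normalised to -1 to 1, where 1 is pi rad. In form: [[x, y, z, wx, wy, wz], ...]. A call has 1 to 10 rows; each row is the pose to reach, as a shift and turn from the pose commanded when the call began, along the tool's axes at that moment, turning the shorter way round; what a row does not reach only later rows make up. A row lasts 1/10 s, in which the tool goes at most 50 mm and 8.59 degrees, less where a joint would pass 70% of its speed; a pose out of reach is approached as far as the arm can. A call with a number of a shift or a turn outside -1 to 1 is refused whole. A call with a gripper value outside its range is refused whole. "fingers" is the closure, from 0 (fully open) to 1 (shut), set as the call begins (left out, the last holds). The fingers move at their own pace and stop on an object; "force" is the grip in N (left out, the last holds). Time passes only in rows, so rows that repeat a pose let the fingers close. It gives the time, the measured TCP pose, the force, the opening and the grip force at its end, in the units of the state.
- bot.state(): the state, without advancing time (a new reading comes with each control period).
- bot.capture(name): name is "scene" or "top"; returns a dict with "image" (384x512x3 uint8, red, green, blue), "mtx" (3x3 intrinsics, pixels), "rvec" (rotation vector, rad) and "tvec" (3), from world to camera coordinates, as OpenCV has them. Camera axes: x right, y down, z forward; pixel columns grow to the right and rows downward; lengths in m; the calibration is good to about 2 mm. A picture is of the moment at which its call begins. There is no depth.
- bot.finish_job(): hands the job in; it is judged then, once.
The state is a dict: "clock": time; "joints": joint angles; "qvel": joint speeds; "tau": joint torques, N m; "eef_pos": TCP position; "tcp_rot": TCP orientation; "wrist_force": force on the tool from outside, world axes, zero at the start; "ft_torque": the same for the moment, N m; "opening": finger opening in m; "grip_force": force on a finger pad.
Only numpy, scipy, OpenCV 4.12 (cv2) and the standard library are available. Lean on these libraries where they do the work, as an engineer would, in place of code of your own. Each camera call takes 0.05 s, during which the arm holds its last target. There are 200 camera calls.

## Working session

There is one attempt and no reset: what is moved stays moved. The work goes in short steps, Python scripts to look and compute and a tool call to move; the robot and the scene stay as the last step left them, time stands still between calls to the robot, and variables do not carry over. Pictures are saved under pics/ and viewed, at most 10 in all, crops included, and the job is handed in when it is done.

Besides the shell and the picture viewer there is one more tool, called after "Emit:" by a JSON object that holds its "api" and its "payload", one argument or row to a line. servo_tool: Moves the arm, as the interface text tells. Scaled input: -1 to 1 covers 25 cm each way for a shift and pi rad each way for a turn. Its arguments: {"type":"object","properties":{"series":{"type":"array"},"fingers":{"type":"number"},"force":{"type":"number"}},"required":["series"]}

```bash
mkdir -p pics
python3 - <<'E'
from station import bot
import cv2,numpy as np,pickle
d={}
for n in("scene","top"):
    c=bot.capture(n);d[n]=c;cv2.imwrite(f"pics/{n}0.png",cv2.resize(c["image"][:,:,::-1],None,fx=1.5,fy=1.5,interpolation=cv2.INTER_CUBIC))
    R=cv2.Rodrigues(np.array(c["rvec"]))[0];print(n,-R.T@np.array(c["tvec"]).ravel(),R.round(2).tolist(),np.array(c["mtx"])[0,0])
pickle.dump(d,open("c0.pkl","wb"))
print(bot.state(),bot.tip_extent)
E
```

```text
scene [ 1.38093719 -0.86292352  0.90769247] [[0.72, 0.7, 0.02], [0.41, -0.4, -0.82], [-0.56, 0.6, -0.57]] 469.55283298967925
top [0.48047402 0.0126606  1.25158298] [[-0.02, -1.0, 0.0], [-1.0, 0.02, -0.06], [0.06, -0.0, -1.0]] 409.212850392341
{'clock': 0.1, 'joints': array([ 1.11580875e+00,  2.17726603e-01,  1.61479173e+00,  2.04336831e-05,
        1.31129376e+00, -1.12177639e-01]), 'qvel': array([ 0.00045147, -0.00252987, -0.00341818, -0.00142427, -0.00047699,
       -0.00136301]), 'tau': array([-1.69997684e-04, -3.98077440e+01, -3.04968667e+01, -1.06955131e-04,
        4.14813403e-03,  2.13259980e-06]), 'eef_pos': array([0.20972512, 0.5879946 , 0.23805969]), 'tcp_rot': array([-3.13938937e+00, -2.68063689e-04,  2.79877716e+00]), 'wrist_force': array([-0.57785546, -0.83601364,  0.13483912]), 'ft_torque': array([ 0.01928718, -0.01566555,  0.01162313]), 'grip_force': 0.0, 'opening': 0.08536742641587212} 0.008
```

View pics/scene0.png

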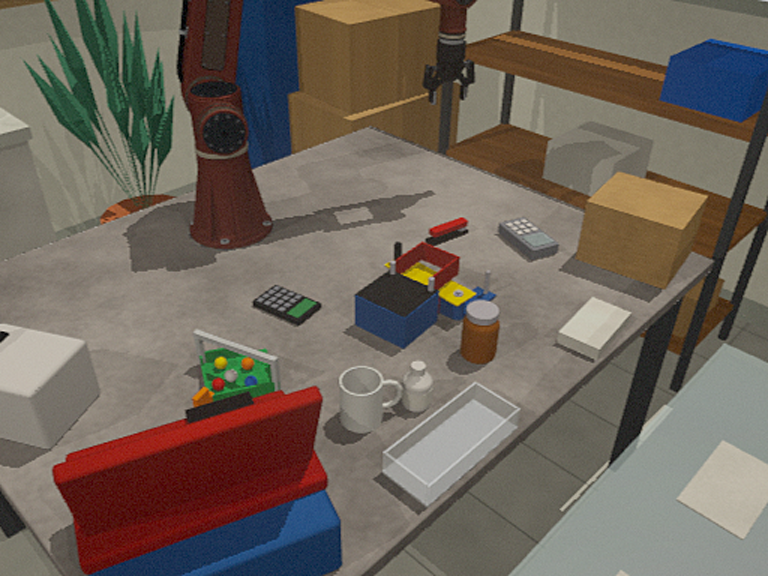

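View pics/top0.png

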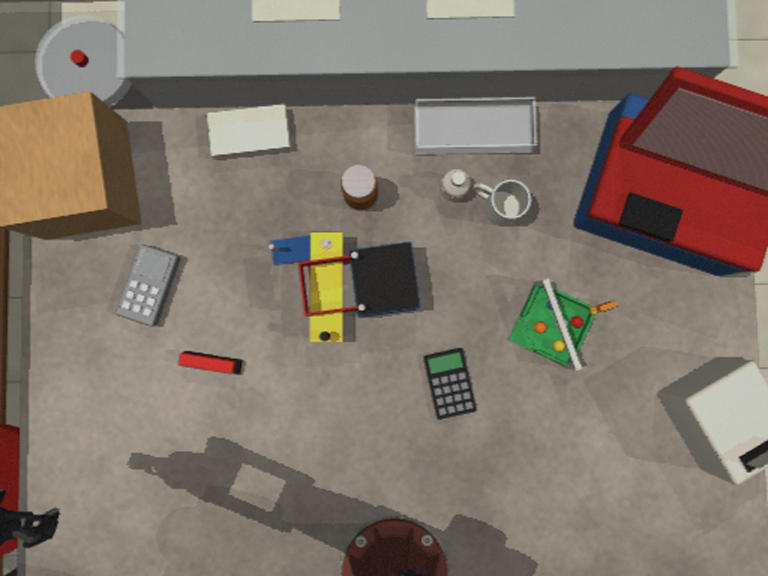

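The two views show the rest (black plinth top, 1.5x-scaled top view, around (385,278)), with the hopper to its left and the bar near closed. The tray is around (553,323), its handle ends are at (546,281) and (578,367), its tab is at (606,307), and its spout points lower left. I'll take zoomed crops for precision.

Run:
```python
import pickle,cv2,numpy as np
c=pickle.load(open("c0.pkl","rb"))["top"]["image"][:,:,::-1]
def crop(x,y,w,h,s):
    a=cv2.resize(c[y:y+h,x:x+w],None,fx=s,fy=s,interpolation=cv2.INTER_CUBIC)
    for i in range(0,w,10): cv2.putText(a,str(x+i),(i*s,8),0,.3,(255,255,255),1);cv2.line(a,(i*s,0),(i*s,h*s),(200,200,200),1) if i%20==0 else 0
    for i in range(0,h,20): cv2.putText(a,str(y+i),(0,i*s+8),0,.3,(255,255,255),1);cv2.line(a,(0,i*s),(w*s,i*s),(200,200,200),1)
    return a
cv2.imwrite("pics/crop.png",np.hstack([crop(178,150,106,84,4),crop(335,180,84,84,4)]))
```

```text
(no output)
```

View pics/crop.png

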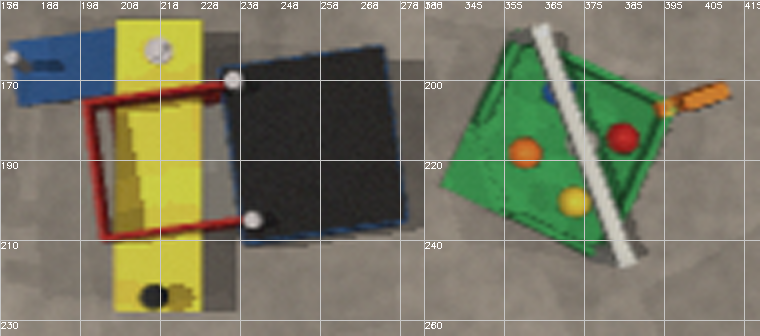

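```bash
cat > h.py <<'E'
import numpy as np,cv2
from scipy.optimize import least_squares
from scipy.spatial.transform import Rotation as Ro
def proj(c,P): return cv2.projectPoints(np.array(P,float),np.array(c["rvec"],float),np.array(c["tvec"],float),np.array(c["mtx"],float),None)[0][:,0]
def world(p,P):
    P=np.array(P,float);c,s=np.cos(p[2]),np.sin(p[2])
    return np.c_[p[0]+c*P[:,0]-s*P[:,1],p[1]+s*P[:,0]+c*P[:,1],P[:,2]]
def fit(c,P,px,p0):
    r=least_squares(lambda p:(proj(c,world(p,P))-px).ravel(),p0,loss="soft_l1")
    return r.x,r.fun.reshape(-1,2).round(1).tolist()
E
python3 - <<'E'
from h import *;import pickle
c=pickle.load(open("c0.pkl","rb"))["top"]
d=lambda L,x0,y0,o=0:np.array([((x-o)/4-.375+x0,y/4-.375+y0) for x,y in L])
P=np.array([[51,-49.6,110],[51,49.6,110],[62,-65,80],[-60,-65,80],[-60,65,80],[62,65,80],[158,-50,110],[158,50,110],[104,-85,57]])/1e3
p,r=fit(c,P,d([(233,79.5),(252,219.5),(222,66),(384,46),(406,222),(243,244),(84,101),(104,240),(158,50)],178,150),[.55,0,1.57]);print("rest",p.round(4),r)
k=d([(154,296)],178,150)
pin=np.array([.104,-.085])
s=least_squares(lambda q:(proj(c,world(p,[[pin[0]+.18*np.sin(q[0]),pin[1]+.18*np.cos(q[0]),.102]]))-k).ravel(),[.1]);print("q",s.x,s.fun)
P=np.array([[0,-91,82],[0,91,82],[-124,0,50],[-90,0,50],[-92,0,28],[0,-92,28],[0,92,28]])/1e3
t,r=fit(c,P,d([(541,27),(627,262),(731,89),(657,108),(667,100),(512,42),(600,257)],335,180,424),[.5,-.3,2.5]);print("tray",t.round(4),r)
np.save("pose.npy",[p,t])
E
```

```text
rest [0.577  0.0055 1.6855] [[0.3, 0.1], [0.2, 0.1], [-1.0, -0.0], [0.5, -0.6], [1.2, 0.1], [-0.3, 0.2], [-0.3, -0.4], [-0.9, 0.3], [0.4, 0.2]]
q [0.12677179] [0.00172314 0.25449172]
tray [ 0.4833 -0.326   1.9051] [[-2.2, -0.2], [-0.6, 1.0], [-2.1, -0.4], [5.6, -1.1], [1.2, 0.9], [0.2, -2.8], [0.5, 1.3]]
```

Run:
```python
from h import *;import pickle
D=pickle.load(open("c0.pkl","rb"));c=D["top"];p,t0=np.load("pose.npy")
d=lambda L,x0,y0,o=0:np.array([((x-o)/4-.375+x0,y/4-.375+y0) for x,y in L])
P=np.array([[0,-91,82],[0,91,82],[-124,0,50],[0,-92,28],[0,92,28]])/1e3
t,r=fit(c,P,d([(541,26),(627,264),(731,89),(510,42),(600,259)],335,180,424),[.5,-.3,1.9]);print("tray",t.round(4),r)
def draw(n,p,t):
    c=D[n];s=5;a=c["image"][:,:,::-1]
    b=lambda x0,x1,y0,y1,z:np.array([[x0,y0,z],[x1,y0,z],[x1,y1,z],[x0,y1,z]])/1e3
    q=lambda r,z:np.array([[r,0,z],[0,r,z],[-r,0,z],[0,-r,z]])/1e3
    A=[(p,b(-60,62,-65,65,80)),(p,b(58,158,-50,50,110)),(t,b(-6,6,-91,91,82)),(t,b(-124,-90,-6,6,50)),(t,q(92,28)),(t,q(92,0))]
    out=[]
    for o,w,h,s in ([(175,145),110,90,3.5],[(335,175),85,85,4.5]) if n=="top" else ([(230,150),110,90,3.5],[(110,205),100,90,4]):
        im=cv2.resize(a[o[1]:o[1]+h,o[0]:o[0]+w],None,fx=s,fy=s,interpolation=cv2.INTER_CUBIC)
        for pose,X in A:
            cv2.polylines(im,[(((proj(c,world(pose,X))-o)+.5)*s).round().astype(int)],True,(255,0,255),1)
        out.append(cv2.copyMakeBorder(im,0,410-im.shape[0],0,0,0))
    return np.hstack(out)[:, :790]
T=draw("top",p,t);S=draw("scene",p,t)
o=np.zeros((820,790,3),np.uint8);o[:410,:T.shape[1]]=T;o[410:,:S.shape[1]]=S
cv2.imwrite("pics/ov.png",cv2.resize(o,(578,600),interpolation=cv2.INTER_AREA))
np.save("pose.npy",[p,t])
```

```text
tray [ 0.4836 -0.3285  1.8926] [[-1.0, -0.2], [-0.1, 0.5], [-1.1, 0.0], [1.9, -3.0], [1.0, 0.9]]
```

View pics/ov.png

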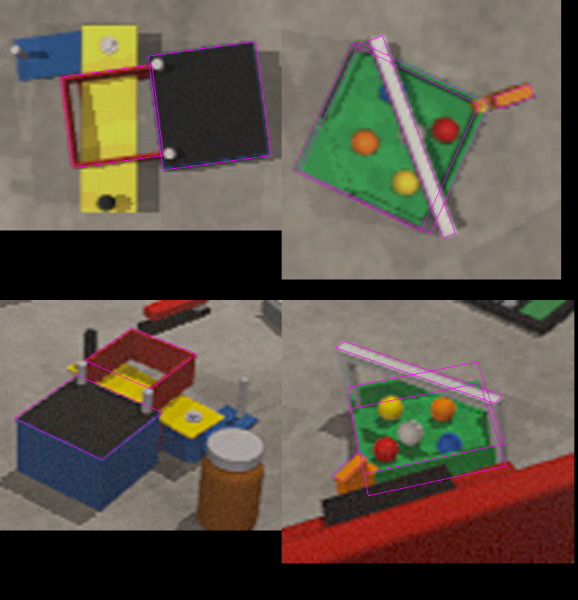

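The overlay matches in both views: plinth, posts, hood, handle, tab and tray all line up. Next I'll plan the cover push.

```bash
cat >> h.py <<'E'
rest,tray=np.load("pose.npy")
def down(yaw,lean=0,axis=None):
    "tool pointing down at yaw, then leaned about a world axis"
    R=Ro.from_euler("z",yaw)*Ro.from_euler("x",np.pi)
    return R if axis is None else Ro.from_rotvec(np.array(axis)*lean)*R
def rp(x,y,z,pose=None):
    return world(rest if pose is None else pose,[[x/1e3,y/1e3,z/1e3]])[0]
def cur():
    from station import bot
    s=bot.state();return s["eef_pos"],Ro.from_euler("xyz",s["tcp_rot"])
def rows(wps,start=None):
    "wps: (pos,R); rows relative to start; returns last pose, as the rounded rows give it"
    p0,R0=start or cur();out=[]
    for p,R in wps:
        d=R0.inv().apply(p-p0)/.25;w=(R0.inv()*R).as_rotvec()/np.pi
        out.append(np.r_[d,w].round(3))
    print("["+",".join("["+",".join(f"{v+0:g}" for v in r)+"]" for r in out)+"]")
    r=out[-1];return p0+R0.apply(r[:3]*.25),R0*Ro.from_rotvec(r[3:]*np.pi)
E
python3 - <<'E'
from h import *
def k(q,off,z=79,rad=183): return rp(104+rad*np.sin(q)-off*np.cos(q),-85+rad*np.cos(q)+off*np.sin(q),z),down(rest[2]-q)
a=k(.127,40,190);s=rows([a]*2);b=k(.127,38)
print(a[0],b[0]);s=rows([b],s)
qs=np.linspace(.127,.7,10);s=rows([k(q,o) for q,o in zip(qs,np.r_[30,22,np.full(8,20)])],s)
s=rows([k(q,20) for q in np.linspace(.76,1.31,10)],s)
E
```

```text
[[-1.648,-1.566,0.195,-0.001,0,0.395],[-1.648,-1.566,0.195,-0.001,0,0.395]]
[0.46605533 0.08083207 0.19      ] [0.46607985 0.08283192 0.079     ]
[[0.009,-0.001,0.444,0,0,0]]
[[0.032,0,0,0,0,0],[0.11,-0.004,0,0,0,0.02],[0.165,-0.004,0,0,0,0.04],[0.212,-0.002,0,0,0,0.061],[0.259,0.003,0,0,0,0.081],[0.305,0.012,0,0,0,0.101],[0.35,0.023,0,0,0,0.121],[0.395,0.037,0,0,0,0.142],[0.439,0.054,0,0,0,0.162],[0.481,0.073,0,0,0,0.182]]
[[0.045,-0.003,0,0,0,0.019],[0.09,-0.004,0,0,0,0.039],[0.134,-0.002,0,0,0,0.058],[0.179,0.002,0,0,0,0.078],[0.224,0.01,0,0,0,0.097],[0.267,0.02,0,0,0,0.117],[0.311,0.033,0,0,0,0.136],[0.353,0.048,0,0,0,0.155],[0.394,0.066,0.001,0,0,0.175],[0.434,0.087,0.001,0,0,0.194]]
```

Emit:
{"api": "servo_tool", "payload": {
  "series": [
    [-0.824,-0.783,0.0,0,0,0],
    [-0.824,-0.783,0.0,0,0,0],
    [-0.824,-0.783,0.0,0,0,0],
    [-0.824,-0.783,0.0,0,0,0],
    [-0.824,-0.783,0.0,0,0,0],
    [-0.824,-0.783,0.0,0,0,0]
  ],
  "fingers": 1,
  "force": 60
}}

```text
clock: 0.7
eef_pos: [0.3387, 0.3322, 0.2387]
tcp_rot: [-3.14, 0.0, 2.798]
wrist_force: [0.1, 0.5, -0.3]
opening: 0.0001
grip_force: 0.0
```

Emit:
{"api": "servo_tool", "payload": {
  "series": [
    [-0.824,-0.783,0.195,0,0,0.395],
    [-0.824,-0.783,0.195,0,0,0.395],
    [-0.824,-0.783,0.195,0,0,0.395],
    [-0.824,-0.783,0.195,0,0,0.395],
    [-0.824,-0.783,0.195,0,0,0.395],
    [-0.824,-0.783,0.195,0,0,0.395],
    [-0.824,-0.783,0.195,0,0,0.395],
    [-0.824,-0.783,0.195,0,0,0.395],
    [-0.824,-0.783,0.195,0,0,0.395],
    [-0.824,-0.783,0.195,0,0,0.395]
  ]
}}

```text
clock: 1.7
eef_pos: [0.4661, 0.0812, 0.19]
tcp_rot: [-3.14, 0.0, 1.558]
wrist_force: [-0.1, 0.3, -0.5]
opening: -0.0002
grip_force: 0.0
```

Right on target (0.466, 0.081, 0.190). Next I'll descend behind the knob and push.

Emit:
{"api": "servo_tool", "payload": {
  "series": [
    [0.009,0,0.15,0,0,0],
    [0.009,0,0.3,0,0,0],
    [0.009,0,0.444,0,0,0],
    [0.009,0,0.444,0,0,0]
  ]
}}

```text
clock: 2.1
eef_pos: [0.4609, 0.0836, 0.0743]
tcp_rot: [-3.129, 0.001, 1.559]
wrist_force: [-0.6, 0.6, -0.0]
opening: -0.0
grip_force: 0.0
```

Emit:
{"api": "servo_tool", "payload": {
  "series": [
    [0.032,0,0,0,0,0],
    [0.11,-0.004,0,0,0,0.02],
    [0.165,-0.004,0,0,0,0.04],
    [0.212,-0.002,0,0,0,0.061],
    [0.259,0.003,0,0,0,0.081],
    [0.305,0.012,0,0,0,0.101],
    [0.35,0.023,0,0,0,0.121],
    [0.395,0.037,0,0,0,0.142],
    [0.439,0.054,0,0,0,0.162],
    [0.481,0.073,0,0,0,0.182]
  ]
}}

```text
clock: 3.1
eef_pos: [0.4883, 0.2052, 0.0827]
tcp_rot: [3.138, -0.003, 0.985]
wrist_force: [-0.0, -0.7, 0.0]
opening: -0.0001
grip_force: 0.5
```

Emit:
{"api": "servo_tool", "payload": {
  "series": [
    [0.045,-0.003,0,0,0,0.019],
    [0.09,-0.004,0,0,0,0.039],
    [0.134,-0.002,0,0,0,0.058],
    [0.179,0.002,0,0,0,0.078],
    [0.224,0.01,0,0,0,0.097],
    [0.267,0.02,0,0,0,0.117],
    [0.311,0.033,0,0,0,0.136],
    [0.353,0.048,0,0,0,0.155],
    [0.394,0.066,0.001,0,0,0.175],
    [0.434,0.087,0.001,0,0,0.194]
  ]
}}

```text
clock: 4.1
eef_pos: [0.563, 0.2824, 0.0824]
tcp_rot: [3.141, 0.006, 0.375]
wrist_force: [-21.7, -11.7, 17.0]
opening: -0.0003
grip_force: 12.0
```

Run:
```python
from station import bot
import cv2
print(bot.state())
c=bot.capture("top")["image"][120:270,150:420,::-1]
cv2.imwrite("pics/push.png",cv2.resize(c,None,fx=2.5,fy=2.5,interpolation=cv2.INTER_CUBIC))
```

```text
{'clock': 4.1, 'joints': array([ 3.53892675e-01,  3.99885538e-01,  1.69924163e+00, -7.66378644e-04,
        1.04803498e+00,  1.54959124e+00]), 'qvel': array([ 0.02692567,  0.18845864, -0.22955825, -0.03650993,  0.35721896,
        0.61809205]), 'tau': array([  0.26685415, -39.90323424, -34.34718132,   0.82501631,
        -7.39394903,  -0.46010708]), 'eef_pos': array([0.5630146 , 0.2824181 , 0.08238668]), 'tcp_rot': array([3.14104901, 0.0055824 , 0.37548072]), 'wrist_force': array([-21.66452126, -11.65190962,  17.04682215]), 'ft_torque': array([-1.75187296,  3.07561982, -0.00653937]), 'grip_force': 11.95397112518549, 'opening': -0.0003211959566654605}
```

View pics/push.png

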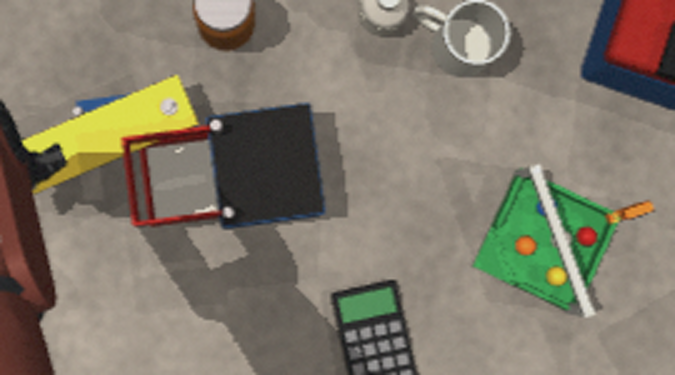

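The bar is pressed against its stop, at the left of the crop. Backing off and going to the tray handle.

Run:
```python
from h import *
p,R=cur();q=p-R.apply([.04,0,0]);u=q+np.array([0,0,.11]);s=rows([(q,R),(u,R)])
psi=tray[2]+np.pi/2-np.pi
g=rp(0,0,66,tray);h=g+np.array([0,0,.12]);m=(u+h)/2
s=rows([(m,s[1])],s);s=rows([(h,down(psi))],s);s=rows([(g,down(psi))],s);print(g,h,psi)
```

```text
[[-0.16,0,0,0,0,0],[-0.164,0,-0.44,0,0,0]]
[[-0.513,1.08,0.018,0,0,0]]
[[-0.513,1.079,0.019,0,0.003,0.017]]
[[0,-0.001,0.48,0,0,0]]
[ 0.48363271 -0.32847598  0.066     ] [ 0.48363271 -0.32847598  0.186     ] 0.3218401965701476
```

Emit:
{"api": "servo_tool", "payload": {
  "series": [
    [-0.16,0,0,0,0,0],
    [-0.164,0,-0.2,0,0,0],
    [-0.164,0,-0.44,0,0,0],
    [-0.164,0,-0.44,0,0,0]
  ]
}}

```text
clock: 4.55
eef_pos: [0.531, 0.2697, 0.2]
tcp_rot: [3.141, -0.018, 0.378]
wrist_force: [0.7, 0.4, 1.4]
opening: 0.0
grip_force: 0.0
```

Emit:
{"api": "servo_tool", "payload": {
  "series": [
    [-0.47,0.99,0,0,0,0],
    [-0.47,0.99,0,0,0,0],
    [-0.47,0.99,0,0,0,0],
    [-0.47,0.99,0,0,0,0],
    [-0.47,0.99,0,0,0,0],
    [-0.47,0.99,0,0,0,0],
    [-0.47,0.99,0,0,0,0]
  ],
  "fingers": 0
}}

```text
clock: 5.25
eef_pos: [0.5098, -0.009, 0.1927]
tcp_rot: [3.138, -0.005, 0.373]
wrist_force: [-0.1, 0.3, 0.6]
opening: 0.0858
grip_force: 0.0
```

Run:
```python
from h import *
psi=tray[2]+np.pi/2-np.pi
g=rp(0,0,66,tray);h=g+np.array([0,0,.10])
s=rows([(h,down(psi))]);print(cur()[0])
from station import bot
c=bot.capture("top");im=c["image"]
k=proj(c,world(rest,[[.104+.18*np.sin(q),-.085+.18*np.cos(q),.102] for q in(1.2,1.25,1.3)]));print(k)
x,y=k[2].round().astype(int)
sub=im[y-8:y+9,x-8:x+9].astype(int);m=sub.sum(2)<110;yy,xx=np.nonzero(m);print(m.sum(),xx.mean()+x-8,yy.mean()+y-8)
```

```text
[[-0.563,1.152,0.108,0.001,-0.002,0.016]]
[ 0.50984146 -0.00902296  0.192706  ]
[[159.88298864 190.73673508]
 [158.44984971 187.90698356]
 [157.16262847 185.00981096]]
16 160.6875 186.3125
```

Emit:
{"api": "servo_tool", "payload": {
  "series": [
    [-0.482,0.987,0.093,0,0,0.016],
    [-0.482,0.987,0.093,0,0,0.016],
    [-0.482,0.987,0.093,0,0,0.016],
    [-0.482,0.987,0.093,0,0,0.016],
    [-0.482,0.987,0.093,0,0,0.016],
    [-0.482,0.987,0.093,0,0,0.016],
    [-0.482,0.987,0.093,0,0,0.016],
    [-0.482,0.987,0.093,0,0,0.016]
  ]
}}

```text
clock: 6.1
eef_pos: [0.488, -0.2793, 0.1671]
tcp_rot: [3.141, -0.002, 0.327]
wrist_force: [-0.5, 0.6, 0.1]
opening: 0.0853
grip_force: 0.0
```

Run:
```python
from h import *
psi=tray[2]+np.pi/2-np.pi
g=rp(0,0,66,tray);s=rows([(g+np.array([0,0,.1]),down(psi)),(g+np.array([0,0,.03]),down(psi)),(g,down(psi))])
```

```text
[[-0.08,0.181,0.004,0,0,0.002],[-0.08,0.181,0.284,0,0,0.002],[-0.08,0.181,0.404,0,0,0.002]]
```

Emit:
{"api": "servo_tool", "payload": {
  "series": [
    [-0.08,0.181,0,0,0,0.002],
    [-0.08,0.181,0.14,0,0,0.002],
    [-0.08,0.181,0.284,0,0,0.002],
    [-0.08,0.181,0.35,0,0,0.002],
    [-0.08,0.181,0.404,0,0,0.002],
    [-0.08,0.181,0.404,0,0,0.002]
  ]
}}

```text
clock: 6.7
eef_pos: [0.4819, -0.3273, 0.0636]
tcp_rot: [-3.139, 0.001, 0.322]
wrist_force: [-0.5, 0.7, 0.5]
opening: 0.0856
grip_force: 0.0
```

Emit:
{"api": "servo_tool", "payload": {
  "series": [
    [0,0,0,0,0,0],
    [0,0,0,0,0,0],
    [0,0,0,0,0,0],
    [0,0,0,0,0,0],
    [0,0,0,0,0,0],
    [0,0,0,0,0,0],
    [0,0,0,0,0,0]
  ],
  "fingers": 1,
  "force": 60
}}

```text
clock: 7.4
eef_pos: [0.4826, -0.3297, 0.0658]
tcp_rot: [3.141, -0.001, 0.32]
wrist_force: [0.3, 1.3, 4.6]
opening: 0.011
grip_force: 59.9
```

Run:
```python
from h import *
from station import bot
print(bot.state())
psi=rest[2]+np.pi/2-np.pi
p,R=cur();z=np.array([0,0,1.])
s=rows([(p+z*.005,R),(p+z*.065,R)])
a=rp(-60,0,0)+z*(p[2]+.13);b=rp(-60,0,0)+z*(p[2]+.085)
c=rp(-12,0,0)+z*(p[2]+.085)
up=p+z*.13
s=rows([(up,R)],s)
q=(up+a)/2;Rm=down((psi+tray[2]-np.pi/2)/2)
s=rows([(q,Rm)],s);s=rows([(a,down(psi))],s);s=rows([(b,down(psi))],s);s=rows([(c,down(psi))],s)
```

```text
{'clock': 7.4, 'joints': array([-7.19386902e-01,  3.37320584e-01,  1.82263913e+00,  5.77205640e-05,
        9.80657855e-01,  5.31423506e-01]), 'qvel': array([-0.00124113,  0.00118694,  0.0002708 , -0.00137537,  0.00073709,
        0.00105906]), 'tau': array([-1.69000528e-01, -3.69056404e+01, -2.37119150e+01, -4.27543768e-02,
       -2.74574747e-01, -4.49450352e-03]), 'eef_pos': array([ 0.48261699, -0.3296866 ,  0.06584366]), 'tcp_rot': array([ 3.14077637e+00, -5.35504527e-04,  3.19954041e-01]), 'wrist_force': array([0.31041756, 1.27687508, 4.5619311 ]), 'ft_torque': array([ 0.07548857,  0.07028557, -0.01995893]), 'grip_force': 59.89381670951843, 'opening': 0.010993457097322492}
[[0,0,-0.02,0,0,0],[0,0,-0.26,0,0,0]]
[[0,0,-0.26,0,0,0]]
[[0.366,-0.459,0,0,0,0.032]]
[[0.317,-0.494,0,0,0,0.033]]
[[0,0,0.18,0,0,0]]
[[0.001,-0.192,0,0,0,0]]
```

Handle is held: opening is 11 mm and grip is 60 N. Now a slow lift, with the smooth carry computed from there.

Emit:
{"api": "servo_tool", "payload": {
  "series": [
    [0,0,-0.01,0,0,0],
    [0,0,-0.03,0,0,0],
    [0,0,-0.06,0,0,0],
    [0,0,-0.1,0,0,0],
    [0,0,-0.14,0,0,0],
    [0,0,-0.18,0,0,0],
    [0,0,-0.22,0,0,0],
    [0,0,-0.25,0,0,0],
    [0,0,-0.27,0,0,0],
    [0,0,-0.28,0,0,0]
  ]
}}

```text
clock: 8.4
eef_pos: [0.4825, -0.3295, 0.1359]
tcp_rot: [3.141, -0.001, 0.32]
wrist_force: [0.1, 0.0, -2.8]
opening: 0.0106
grip_force: 58.9
```

Run:
```python
from h import *
from station import bot
st=bot.state();print(st["clock"],st["eef_pos"],st["wrist_force"],st["opening"])
p,R=cur();p0=p;z=np.array([0,0,1.]);psi0=R.as_euler("xyz")[2];psi=rest[2]-np.pi/2
a=rp(-60,0,0)+z*(.0658+.125)
mj=lambda t:10*t**3-15*t**4+6*t**5
s=None;start=(p,R)
for k in range(4):
    w=[]
    for i in range(1,11):
        t=(10*k+i)/40;f=mj(t);w.append((p0+(a-p0)*f,down(psi0+(psi-psi0)*f)))
    start=rows(w,start)
```

```text
8.4 [ 0.4825113  -0.32953763  0.13588046] [ 0.09229374  0.02059287 -2.8372795 ] 0.01064258088434472
[[0,0,0,0,0,0],[0.001,-0.001,0,0,0,0],[0.003,-0.003,-0.001,0,0,0],[0.006,-0.008,-0.002,0,0,0.001],[0.012,-0.015,-0.004,0,0,0.001],[0.019,-0.024,-0.006,0,0,0.002],[0.03,-0.037,-0.009,0,0,0.003],[0.042,-0.053,-0.013,0,0,0.004],[0.058,-0.072,-0.017,0,0,0.005],[0.076,-0.095,-0.023,0,0,0.007]]
[[0.02,-0.026,-0.006,0,0,0.002],[0.042,-0.056,-0.013,0,0,0.004],[0.067,-0.088,-0.021,0,0,0.006],[0.093,-0.123,-0.029,0,0,0.008],[0.122,-0.16,-0.038,0,0,0.011],[0.152,-0.2,-0.047,0,0,0.014],[0.183,-0.241,-0.057,0,0,0.017],[0.216,-0.283,-0.067,0,0,0.02],[0.248,-0.327,-0.077,0,0,0.023],[0.282,-0.37,-0.087,0,0,0.026]]
[[0.029,-0.047,-0.01,0,0,0.003],[0.059,-0.092,-0.021,0,0,0.006],[0.087,-0.137,-0.031,0,0,0.009],[0.115,-0.181,-0.04,0,0,0.012],[0.142,-0.223,-0.05,0,0,0.014],[0.167,-0.262,-0.058,0,0,0.017],[0.191,-0.299,-0.067,0,0,0.019],[0.213,-0.334,-0.074,0,0,0.022],[0.233,-0.365,-0.081,0,0,0.024],[0.251,-0.392,-0.087,0,0,0.026]]
[[0.013,-0.026,-0.006,0,0,0.001],[0.025,-0.048,-0.01,0,0,0.003],[0.034,-0.066,-0.014,0,0,0.004],[0.042,-0.08,-0.017,0,0,0.005],[0.048,-0.091,-0.02,0,0,0.005],[0.052,-0.099,-0.021,0,0,0.006],[0.054,-0.104,-0.022,0,0,0.006],[0.056,-0.107,-0.023,0,0,0.006],[0.056,-0.108,-0.023,0,0,0.006],[0.056,-0.108,-0.023,0,0,0.006]]
```

Emit:
{"api": "servo_tool", "payload": {
  "series": [
    [0,0,0,0,0,0],
    [0.001,-0.001,0,0,0,0],
    [0.003,-0.003,-0.001,0,0,0],
    [0.006,-0.008,-0.002,0,0,0.001],
    [0.012,-0.015,-0.004,0,0,0.001],
    [0.019,-0.024,-0.006,0,0,0.002],
    [0.03,-0.037,-0.009,0,0,0.003],
    [0.042,-0.053,-0.013,0,0,0.004],
    [0.058,-0.072,-0.017,0,0,0.005],
    [0.076,-0.095,-0.023,0,0,0.007]
  ]
}}

```text
clock: 9.4
eef_pos: [0.493, -0.3003, 0.1409]
tcp_rot: [-3.142, -0.0, 0.298]
wrist_force: [0.7, 0.5, -3.0]
opening: 0.0107
grip_force: 58.9
```

Emit:
{"api": "servo_tool", "payload": {
  "series": [
    [0.02,-0.026,-0.006,0,0,0.002],
    [0.042,-0.056,-0.013,0,0,0.004],
    [0.067,-0.088,-0.021,0,0,0.006],
    [0.093,-0.123,-0.029,0,0,0.008],
    [0.122,-0.16,-0.038,0,0,0.011],
    [0.152,-0.2,-0.047,0,0,0.014],
    [0.183,-0.241,-0.057,0,0,0.017],
    [0.216,-0.283,-0.067,0,0,0.02],
    [0.248,-0.327,-0.077,0,0,0.023],
    [0.282,-0.37,-0.087,0,0,0.026]
  ]
}}

```text
clock: 10.4
eef_pos: [0.5333, -0.1904, 0.1628]
tcp_rot: [-3.142, -0.0, 0.216]
wrist_force: [0.2, -0.1, -3.2]
opening: 0.0109
grip_force: 58.9
```

Emit:
{"api": "servo_tool", "payload": {
  "series": [
    [0.029,-0.047,-0.01,0,0,0.003],
    [0.059,-0.092,-0.021,0,0,0.006],
    [0.087,-0.137,-0.031,0,0,0.009],
    [0.115,-0.181,-0.04,0,0,0.012],
    [0.142,-0.223,-0.05,0,0,0.014],
    [0.167,-0.262,-0.058,0,0,0.017],
    [0.191,-0.299,-0.067,0,0,0.019],
    [0.213,-0.334,-0.074,0,0,0.022],
    [0.233,-0.365,-0.081,0,0,0.024],
    [0.251,-0.392,-0.087,0,0,0.026]
  ]
}}

```text
clock: 11.4
eef_pos: [0.5735, -0.0818, 0.1844]
tcp_rot: [3.142, 0.0, 0.134]
wrist_force: [-0.2, -0.9, -2.6]
opening: 0.0112
grip_force: 58.9
```

Emit:
{"api": "servo_tool", "payload": {
  "series": [
    [0.013,-0.026,-0.006,0,0,0.001],
    [0.025,-0.048,-0.01,0,0,0.003],
    [0.034,-0.066,-0.014,0,0,0.004],
    [0.042,-0.08,-0.017,0,0,0.005],
    [0.048,-0.091,-0.02,0,0,0.005],
    [0.052,-0.099,-0.021,0,0,0.006],
    [0.054,-0.104,-0.022,0,0,0.006],
    [0.056,-0.107,-0.023,0,0,0.006],
    [0.056,-0.108,-0.023,0,0,0.006],
    [0.056,-0.108,-0.023,0,0,0.006]
  ]
}}

```text
clock: 12.4
eef_pos: [0.5835, -0.054, 0.19]
tcp_rot: [3.142, 0.0, 0.116]
wrist_force: [-0.2, 0.8, -2.6]
opening: 0.0108
grip_force: 58.9
```

Run:
```python
from h import *
from station import bot
import pickle
c=bot.capture("top");pickle.dump(c,open("c1.pkl","wb"))
st=bot.state();print(st["clock"],st["eef_pos"],st["tcp_rot"],st["joints"])
o=(215,140);s=6;im=cv2.resize(c["image"][o[1]:o[1]+95,o[0]:o[0]+130,::-1],None,fx=s,fy=s,interpolation=cv2.INTER_CUBIC)
p=st["eef_pos"];t=[p[0],p[1],rest[2]];z0=p[2]-.0658
for pose,X in [(rest,np.array([[-60,-65,80],[62,-65,80],[62,65,80],[-60,65,80]])/1e3),(t,np.array([[92,0,28],[0,92,28],[-92,0,28],[0,-92,28]])/1e3+[0,0,z0]),(t,np.array([[-6,-91,82],[6,-91,82],[6,91,82],[-6,91,82]])/1e3+[0,0,z0]),(t,np.array([[-124,-6,50],[-90,-6,50],[-90,6,50],[-124,6,50]])/1e3+[0,0,z0])]:
    cv2.polylines(im,[((proj(c,world(pose,X))-o+.5)*s).round().astype(int)],True,(255,0,255),1)
cv2.imwrite("pics/carry.png",im)
```

```text
12.45 [ 0.58347259 -0.05396509  0.19001624] [3.14155104e+00 1.10360685e-04 1.15743658e-01] [-2.11936420e-01  1.81379007e-01  1.75141843e+00 -8.01051695e-05
  1.20888632e+00  1.24314461e+00]
```

View pics/carry.png

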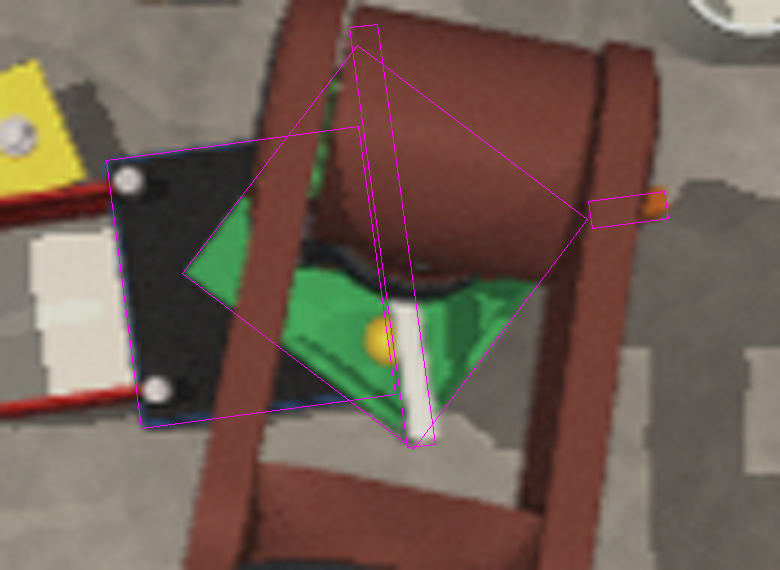

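The tray overlay agrees to about 1 mm and the tray is level. Next: lower, then slide toward the posts.

Emit:
{"api": "servo_tool", "payload": {
  "series": [
    [0,0,0.01,0,0,0],
    [0,0,0.03,0,0,0],
    [0,0,0.06,0,0,0],
    [0,0,0.09,0,0,0],
    [0,0,0.12,0,0,0],
    [0,0,0.145,0,0,0],
    [0,0,0.16,0,0,0],
    [0,0,0.168,0,0,0],
    [0,0,0.172,0,0,0],
    [0,0,0.172,0,0,0]
  ]
}}

```text
clock: 13.45
eef_pos: [0.5837, -0.0539, 0.1472]
tcp_rot: [3.141, -0.0, 0.116]
wrist_force: [0.4, -0.5, -2.9]
opening: 0.0109
grip_force: 58.9
```

Emit:
{"api": "servo_tool", "payload": {
  "series": [
    [0,-0.004,0,0,0,0],
    [0,-0.014,0,0,0,0],
    [0,-0.034,0,0,0,0],
    [0,-0.062,0,0,0,0],
    [0,-0.094,0,0,0,0],
    [0,-0.126,0,0,0,0],
    [0,-0.156,0,0,0,0],
    [0,-0.18,0,0,0,0],
    [0,-0.196,0,0,0,0],
    [0,-0.204,0,0,0,0]
  ]
}}

```text
clock: 14.45
eef_pos: [0.5776, -0.0027, 0.147]
tcp_rot: [3.142, 0.0, 0.116]
wrist_force: [-0.0, -0.2, -3.3]
opening: 0.0108
grip_force: 58.9
```

Run:
```python
from h import *
from station import bot
st=bot.state();print(st["clock"],st["eef_pos"],st["wrist_force"])
z=st["eef_pos"][2];D=down(rest[2]-np.pi/2)
for x in(-6,-3,0,2):print(x);rows([(rp(x,0,z*1e3),D),(rp(x,0,145.5),D)])
```

```text
14.45 [ 0.57756369 -0.00266992  0.14704758] [-0.04023988 -0.22365105 -3.29616418]
-6
[[0.002,-0.009,0,0,0,0.001],[0.002,-0.009,0.006,0,0,0.001]]
-3
[[0.002,-0.021,0,0,0,0.001],[0.002,-0.021,0.006,0,0,0.001]]
0
[[0.002,-0.033,0,0,0,0.001],[0.002,-0.033,0.006,0,0,0.001]]
2
[[0.002,-0.041,0,0,0,0.001],[0.002,-0.041,0.006,0,0,0.001]]
```

Emit:
{"api": "servo_tool", "payload": {
  "series": [
    [0.002,-0.009,0.001,0,0,0.001],
    [0.002,-0.015,0.003,0,0,0.001],
    [0.002,-0.021,0.005,0,0,0.001],
    [0.002,-0.026,0.006,0,0,0.001],
    [0.002,-0.03,0.006,0,0,0.001],
    [0.002,-0.034,0.006,0,0,0.001],
    [0.002,-0.038,0.006,0,0,0.001],
    [0.002,-0.041,0.006,0,0,0.001],
    [0.002,-0.044,0.006,0,0,0.001],
    [0.002,-0.044,0.006,0,0,0.001]
  ]
}}

```text
clock: 15.45
eef_pos: [0.5771, 0.0068, 0.1461]
tcp_rot: [3.139, -0.0, 0.113]
wrist_force: [-0.3, -5.1, 1.3]
opening: 0.0109
grip_force: 59.4
```

The tray is home against the posts: 5 N reaction at x ≈ +1 mm. Letting go and going to the tab.

Emit:
{"api": "servo_tool", "payload": {
  "series": [
    [0,0,0,0,0,0],
    [0,0,0,0,0,0],
    [0,0,0,0,0,0],
    [0,0,0,0,0,0],
    [0,0,-0.1,0,0,0],
    [0,0,-0.28,0,0,0],
    [0,0,-0.44,0,0,0],
    [0,0,-0.44,0,0,0]
  ],
  "fingers": 0
}}

```text
clock: 16.25
eef_pos: [0.5813, 0.0077, 0.2638]
tcp_rot: [3.139, -0.014, 0.113]
wrist_force: [0.7, 0.1, 0.7]
opening: 0.0855
grip_force: 0.0
```

```bash
cat >> h.py <<'E'
rest=rest+np.array([np.cos(rest[2]),np.sin(rest[2]),0])*.001
EY=np.array([-np.sin(rest[2]),np.cos(rest[2]),0])
LEAN=-np.deg2rad(12)
PIV=rp(62,0,80)
def tabpose(th,back=0,gx=-109,gz=36):
    "TCP with the grasp point on the tab, tray tilted by th about the pivot"
    R=down(rest[2],LEAN,EY);p=rp(gx,0,80+gz)+R.apply([0,0,.011-back])
    T=Ro.from_rotvec(EY*th);return PIV+T.apply(p-PIV),T*R
E
python3 - <<'E'
from h import *
from station import bot
st=bot.state();print(st["clock"],st["eef_pos"],st["opening"],st["wrist_force"])
s=rows([tabpose(0,.1)]);s2=rows([tabpose(0,.04),tabpose(0)],s);print(tabpose(0,.1)[0],tabpose(0)[0])
import pickle
c=bot.capture("top");pickle.dump(c,open("c2.pkl","wb"))
o=(190,130);f=5
im=cv2.resize(c["image"][o[1]:o[1]+115,o[0]:o[0]+150,::-1],None,fx=f,fy=f,interpolation=cv2.INTER_CUBIC)
for X in [np.array([[92,0,108],[0,92,108],[-92,0,108],[0,-92,108]])/1e3,np.array([[-6,-91,162],[6,-91,162],[6,91,162],[-6,91,162]])/1e3,np.array([[-124,-6,130],[-90,-6,130],[-90,6,130],[-124,6,130]])/1e3]:
    cv2.polylines(im,[((proj(c,world(rest,X))-o+.5)*f).round().astype(int)],True,(255,0,255),1)
cv2.imwrite("pics/seat.png",im)
E
```

```text
16.25 [0.58133895 0.00768271 0.26377799] 0.08553356545267671 [0.72355196 0.11490079 0.6613382 ]
[[-0.021,0.512,0.244,0.057,0.049,-0.498]]
[[0,0.001,0.24,-0.001,0,0],[0,0.001,0.4,-0.001,0,0]]
[ 0.59148072 -0.12013458  0.20305514] [ 0.5891004  -0.09948012  0.10524038]
```

View pics/seat.png

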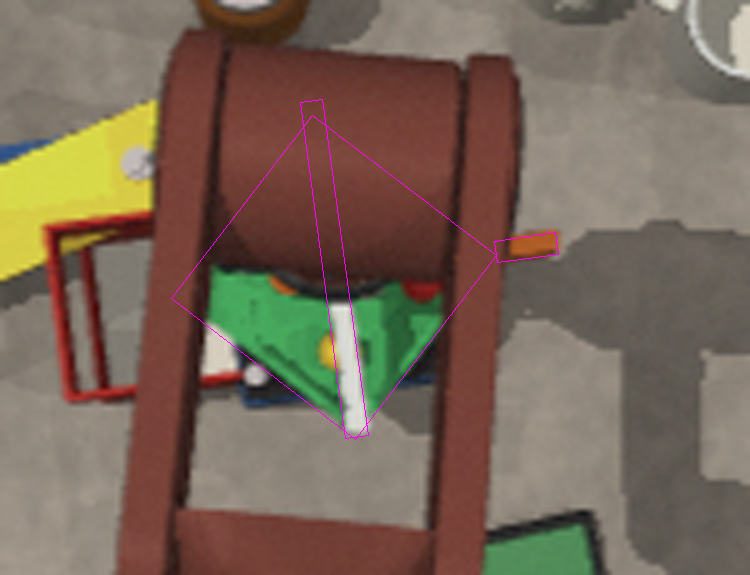

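The tray is home: tab overlay at (527,246) and handle end at (357,435) both match. Going to the tab.

Emit:
{"api": "servo_tool", "payload": {
  "series": [
    [-0.01,0.2,0.0,0.01,0.01,-0.05],
    [-0.021,0.35,0.05,0.03,0.025,-0.12],
    [-0.021,0.512,0.1,0.057,0.049,-0.2],
    [-0.021,0.512,0.2,0.057,0.049,-0.498],
    [-0.021,0.512,0.244,0.057,0.049,-0.498],
    [-0.021,0.512,0.244,0.057,0.049,-0.498],
    [-0.021,0.512,0.244,0.057,0.049,-0.498],
    [-0.021,0.512,0.244,0.057,0.049,-0.498],
    [-0.021,0.512,0.244,0.057,0.049,-0.498],
    [-0.021,0.512,0.244,0.057,0.049,-0.498]
  ]
}}

```text
clock: 17.3
eef_pos: [0.5848, -0.1194, 0.1924]
tcp_rot: [-3.107, -0.204, 1.527]
wrist_force: [0.1, 0.4, 0.1]
opening: 0.0857
grip_force: 0.0
```

Run:
```python
from h import *
print(tabpose(0,.1)[0],cur()[0],tabpose(0)[1].as_euler("xyz"),cur()[1].as_euler("xyz"));s=rows([tabpose(0,.1),tabpose(0,.05),tabpose(0)])
```

```text
[ 0.59148072 -0.12013458  0.20305514] [ 0.5848489  -0.11941173  0.19241105] [ 3.14159265 -0.20943951  1.68553532] [-3.10654636 -0.20435709  1.52684712]
[[0.007,0.025,-0.043,-0.001,0.001,-0.049],[0.007,0.026,0.157,-0.001,0.001,-0.049],[0.008,0.026,0.357,-0.001,0.001,-0.049]]
```

Emit:
{"api": "servo_tool", "payload": {
  "series": [
    [0.007,0.025,-0.043,0,0,-0.049],
    [0.007,0.025,-0.043,0,0,-0.049],
    [0.007,0.025,-0.043,0,0,-0.049],
    [0.007,0.025,-0.043,0,0,-0.049]
  ]
}}

```text
clock: 17.7
eef_pos: [0.5917, -0.1203, 0.204]
tcp_rot: [-3.139, -0.206, 1.676]
wrist_force: [-0.4, 0.4, 0.6]
opening: 0.0856
grip_force: 0.0
```

Run:
```python
from h import *
print(cur()[0],cur()[1].as_euler("xyz"));s=rows([tabpose(0,.1),tabpose(0,.05),tabpose(0)])
```

```text
[ 0.59174586 -0.12033449  0.20403347] [-3.13880439 -0.20586279  1.6762292 ]
[[0,-0.001,0.004,0,0.001,-0.003],[0.001,-0.001,0.204,0,0.001,-0.003],[0.002,-0.001,0.404,0,0.001,-0.003]]
```

Emit:
{"api": "servo_tool", "payload": {
  "series": [
    [0,-0.001,0.1,0,0.001,-0.003],
    [0.001,-0.001,0.2,0,0.001,-0.003],
    [0.001,-0.001,0.28,0,0.001,-0.003],
    [0.002,-0.001,0.34,0,0.001,-0.003],
    [0.002,-0.001,0.38,0,0.001,-0.003],
    [0.002,-0.001,0.4,0,0.001,-0.003],
    [0.002,-0.001,0.4,0,0.001,-0.003]
  ]
}}

```text
clock: 18.4
eef_pos: [0.5899, -0.0999, 0.107]
tcp_rot: [3.141, -0.208, 1.688]
wrist_force: [-0.1, -0.0, -0.5]
opening: 0.0854
grip_force: 0.0
```

Emit:
{"api": "servo_tool", "payload": {
  "series": [
    [0,0,0,0,0,0],
    [0,0,0,0,0,0],
    [0,0,0,0,0,0],
    [0,0,0,0,0,0],
    [0,0,0,0,0,0],
    [0,0,0,0,0,0],
    [0,0,0,0,0,0]
  ],
  "fingers": 1,
  "force": 80
}}

```text
clock: 19.1
eef_pos: [0.5905, -0.1001, 0.1079]
tcp_rot: [3.139, -0.208, 1.688]
wrist_force: [-0.7, 0.1, 2.1]
opening: 0.0108
grip_force: 78.1
```

```bash
cat >> h.py <<'E'
def tilt(ths,start=None,th0=0):
    "rows turning the held tray about the pivot by ths (deg), from the pose now at th0"
    p,R=start or cur();w=[]
    for t in ths:
        T=Ro.from_rotvec(EY*np.deg2rad(t-th0));w.append((PIV+T.apply(p-PIV),T*R))
    return rows(w,(p,R))
E
python3 - <<'E'
from h import *
from station import bot
st=bot.state();print(st["clock"],st["eef_pos"],tabpose(0)[0],st["opening"],st["wrist_force"],st["joints"])
s=tilt([.5,1,2,3.2,4.5,6,7.5,9,10.5,12]);s=tilt([13.2,14.4,15.6,16.8,18,19.2,20.4,21.6,22.8,24],s,12)
E
```

```text
19.1 [ 0.59046545 -0.1001446   0.10792393] [ 0.5891004  -0.09948012  0.10524038] 0.010785148358271074 [-0.73300169  0.11840438  2.12162975] [-0.37683568  0.34976207  1.72554999  0.19962484  1.17108323 -0.58172594]
[[0.002,0,-0.006,0,-0.003,0],[0.004,0,-0.011,0,-0.006,0],[0.009,0,-0.022,0,-0.011,0],[0.015,0,-0.035,0,-0.018,0],[0.022,0,-0.049,0,-0.025,0],[0.03,0,-0.066,0,-0.033,0],[0.038,0,-0.081,0,-0.042,0],[0.047,0,-0.097,0,-0.05,0],[0.056,0,-0.113,0,-0.058,0],[0.066,0,-0.128,0,-0.067,0]]
[[0.005,0,-0.013,0,-0.007,0],[0.011,0,-0.027,0,-0.013,0],[0.017,0,-0.04,0,-0.02,0],[0.023,0,-0.053,0,-0.027,0],[0.03,0,-0.066,0,-0.033,0],[0.036,0,-0.078,0,-0.04,0],[0.043,0,-0.091,0,-0.047,0],[0.05,0,-0.103,0,-0.053,0],[0.058,0,-0.116,0,-0.06,0],[0.066,0,-0.128,0,-0.067,0]]
```

Tab is held (opening 10.8 mm, 78 N). Tilting.

Emit:
{"api": "servo_tool", "payload": {
  "series": [
    [0.002,0,-0.006,0,-0.003,0],
    [0.004,0,-0.011,0,-0.006,0],
    [0.009,0,-0.022,0,-0.011,0],
    [0.015,0,-0.035,0,-0.018,0],
    [0.022,0,-0.049,0,-0.025,0],
    [0.03,0,-0.066,0,-0.033,0],
    [0.038,0,-0.081,0,-0.042,0],
    [0.047,0,-0.097,0,-0.05,0],
    [0.056,0,-0.113,0,-0.058,0],
    [0.066,0,-0.128,0,-0.067,0]
  ]
}}

```text
clock: 20.1
eef_pos: [0.5892, -0.0935, 0.1433]
tcp_rot: [3.14, 0.011, 1.689]
wrist_force: [-0.5, -11.7, 1.9]
opening: 0.011
grip_force: 78.0
```

Run:
```python
from h import *
from station import bot
p,R=cur();print(bot.state()["wrist_force"],bot.state()["joints"])
# actual tilt from tool attitude, and where the tray pivot is by the grip taken at theta=0
p0=np.array([.59046545,-.1001446,.10792393]);R0=Ro.from_euler("xyz",[3.139,-.208,1.688])
th=np.rad2deg((R*R0.inv()).as_rotvec()@EY);print(th,(R*R0.inv()).apply(PIV-p0)+p-PIV)
s=tilt(np.linspace(13.2,24,10),None,12);s=tilt(np.linspace(25,34,10),s,24);s=tilt(np.linspace(34.6,40,10),s,34)
```

```text
[ -0.45303702 -11.73827254   1.94526247] [-0.27034303  0.25254853  1.76156577 -0.01051098  1.12168873 -0.3840641 ]
12.545820498985714 [-0.00033963 -0.00347269 -0.00076502]
[[0.005,0,-0.014,0,-0.007,0],[0.011,0,-0.027,0,-0.013,0],[0.017,0,-0.041,0,-0.02,0],[0.023,0,-0.054,0,-0.027,0],[0.029,0,-0.067,0,-0.033,0],[0.036,0,-0.08,0,-0.04,0],[0.043,0,-0.093,0,-0.047,0],[0.05,0,-0.106,0,-0.053,0],[0.058,0,-0.118,0,-0.06,0],[0.065,0,-0.131,0,-0.067,0]]
[[0.004,0,-0.011,0,-0.006,0],[0.009,0,-0.023,0,-0.011,0],[0.014,0,-0.034,0,-0.017,0],[0.019,0,-0.045,0,-0.022,0],[0.024,0,-0.056,0,-0.028,0],[0.029,0,-0.067,0,-0.033,0],[0.035,0,-0.078,0,-0.039,0],[0.041,0,-0.089,0,-0.044,0],[0.047,0,-0.099,0,-0.05,0],[0.053,0,-0.11,0,-0.056,0]]
[[0.003,0,-0.007,0,-0.003,0],[0.005,0,-0.014,0,-0.007,0],[0.008,0,-0.02,0,-0.01,0],[0.011,0,-0.027,0,-0.013,0],[0.014,0,-0.034,0,-0.017,0],[0.017,0,-0.041,0,-0.02,0],[0.02,0,-0.047,0,-0.023,0],[0.023,0,-0.054,0,-0.027,0],[0.026,0,-0.061,0,-0.03,0],[0.029,0,-0.067,0,-0.033,0]]
```

At 12° the posts already push back with 12 N. The tilting front walls wedge against the post tops, so pivoting purely about the edge jams. I'll add a small lift and back-off of the pivot (about 10 and 14 mm), inside the allowed 25 mm.

```bash
cat >> h.py <<'E'
P0=np.array([.59046545,-.1001446,.10792393]);RR0=Ro.from_euler("xyz",[3.139,-.208,1.688])
EX=np.array([np.cos(rest[2]),np.sin(rest[2]),0])
def held(th,B=0,L=0):
    T=Ro.from_rotvec(EY*np.deg2rad(th));return PIV+T.apply(P0-PIV)-EX*B/1e3+np.array([0,0,L/1e3]),T*RR0
def report():
    from station import bot
    p,R=cur();s=bot.state();T=R*RR0.inv()
    d=T.apply(PIV-P0)+p-PIV
    print("t",s["clock"],"tilt",np.rad2deg(T.as_rotvec()@EY).round(2),"pivot off x,y,z mm",(1e3*np.array([d@EX,d@EY,d[2]])).round(1),"F",s["wrist_force"].round(1),"j",s["joints"].round(2))
E
python3 - <<'E'
from h import *
I=np.interp;k=np.arange(1,11)
s=held(12)
s=rows([held(I(i,[3,10],[12,20]),I(i,[0,4,10],[0,7,8]),I(i,[0,10],[0,10])) for i in k],s)
s=rows([held(20+i,I(i,[0,10],[8,11]),10) for i in k],s)
s=rows([held(30+i,I(i,[0,10],[11,14]),10) for i in k],s)
E
```

```text
[[-0.007,0,-0.004,0,0,0],[-0.014,0,-0.008,0,0,0],[-0.021,0,-0.012,0,0,0],[-0.023,0,-0.029,0,-0.006,0],[-0.018,0,-0.045,0,-0.013,0],[-0.013,0,-0.062,0,-0.019,0],[-0.008,0,-0.078,0,-0.025,0],[-0.003,0,-0.094,0,-0.032,0],[0.003,0,-0.111,0,-0.038,0],[0.009,0,-0.127,0,-0.044,0]]
[[0.003,0,-0.011,0,-0.006,0],[0.007,0,-0.021,0,-0.012,0],[0.01,0,-0.032,0,-0.017,0],[0.014,0,-0.043,0,-0.023,0],[0.018,0,-0.054,0,-0.028,0],[0.022,0,-0.064,0,-0.034,0],[0.027,0.001,-0.075,0,-0.039,0],[0.031,0.001,-0.085,0,-0.045,0],[0.036,0.001,-0.095,0,-0.05,0],[0.041,0.001,-0.105,0,-0.056,0]]
[[0.003,0,-0.011,0,-0.006,0],[0.007,0,-0.022,0,-0.011,0],[0.011,0,-0.032,0,-0.017,0],[0.015,0,-0.043,0,-0.022,0],[0.019,0,-0.053,0,-0.028,0],[0.023,0,-0.064,0,-0.033,0],[0.027,0,-0.074,0,-0.039,0],[0.032,0,-0.084,0,-0.044,0],[0.037,0,-0.094,0,-0.05,0],[0.042,0,-0.104,0,-0.056,0]]
```

Emit:
{"api": "servo_tool", "payload": {
  "series": [
    [-0.007,0,-0.004,0,0,0],
    [-0.014,0,-0.008,0,0,0],
    [-0.021,0,-0.012,0,0,0],
    [-0.023,0,-0.029,0,-0.006,0],
    [-0.018,0,-0.045,0,-0.013,0],
    [-0.013,0,-0.062,0,-0.019,0],
    [-0.008,0,-0.078,0,-0.025,0],
    [-0.003,0,-0.094,0,-0.032,0],
    [0.003,0,-0.111,0,-0.038,0],
    [0.009,0,-0.127,0,-0.044,0]
  ],
  "fingers": 1,
  "force": 120
}}

```text
clock: 21.1
eef_pos: [0.5886, -0.0879, 0.1743]
tcp_rot: [3.14, 0.142, 1.688]
wrist_force: [0.0, -0.3, -1.5]
opening: 0.01
grip_force: 117.4
```

Run:
```python
from h import *
from station import bot
report()
c=bot.capture("scene")
o=(215,125);cv2.imwrite("pics/tilt.png",cv2.resize(c["image"][o[1]:o[1]+120,o[0]:o[0]+150,::-1],None,fx=5,fy=5,interpolation=cv2.INTER_CUBIC))
```

```text
t 21.1 tilt 20.06 pivot off x,y,z mm [-7.5  0.5  9.9] F [ 0.  -0.3 -1.5] j [-0.2   0.2   1.77 -0.15  1.13 -0.26]
```

View pics/tilt.png

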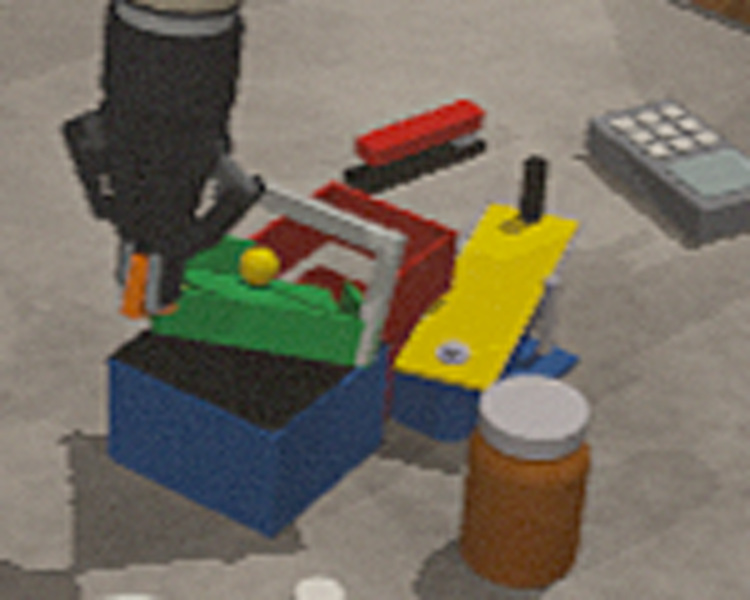

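The picture shows the tray tilted about 20° and held by the tab, spout between the posts with no jamming. The cover is open against its stop. Continuing the tilt.

Emit:
{"api": "servo_tool", "payload": {
  "series": [
    [0.003,0,-0.011,0,-0.006,0],
    [0.007,0,-0.021,0,-0.012,0],
    [0.01,0,-0.032,0,-0.017,0],
    [0.014,0,-0.043,0,-0.023,0],
    [0.018,0,-0.054,0,-0.028,0],
    [0.022,0,-0.064,0,-0.034,0],
    [0.027,0,-0.075,0,-0.039,0],
    [0.031,0,-0.085,0,-0.045,0],
    [0.036,0,-0.095,0,-0.05,0],
    [0.041,0,-0.105,0,-0.056,0]
  ]
}}

```text
clock: 22.15
eef_pos: [0.5869, -0.0744, 0.1987]
tcp_rot: [3.14, 0.318, 1.687]
wrist_force: [0.3, -0.4, -2.7]
opening: 0.0099
grip_force: 117.4
```

Run:
```python
from h import *
report()
```

```text
t 22.15 tilt 30.14 pivot off x,y,z mm [-11.    0.4   9.4] F [ 0.3 -0.4 -2.7] j [-0.09  0.17  1.78 -0.34  1.15 -0.07]
```

Emit:
{"api": "servo_tool", "payload": {
  "series": [
    [0.003,0,-0.011,0,-0.006,0],
    [0.007,0,-0.022,0,-0.011,0],
    [0.011,0,-0.032,0,-0.017,0],
    [0.015,0,-0.043,0,-0.022,0],
    [0.019,0,-0.053,0,-0.028,0],
    [0.023,0,-0.064,0,-0.033,0],
    [0.027,0,-0.074,0,-0.039,0],
    [0.032,0,-0.084,0,-0.044,0],
    [0.037,0,-0.094,0,-0.05,0],
    [0.042,0,-0.104,0,-0.056,0]
  ]
}}

```text
clock: 23.15
eef_pos: [0.5849, -0.0557, 0.2201]
tcp_rot: [3.139, 0.492, 1.687]
wrist_force: [-0.9, 4.0, 0.5]
opening: 0.0104
grip_force: 117.9
```

Emit:
{"api": "servo_tool", "payload": {
  "series": [
    [0,0,0,0,0,0],
    [0,0,0,0,0,0],
    [0,0,0,0,0,0],
    [0,0,0,0,0,0],
    [0,0,0,0,0,0],
    [0,0,0,0,0,0],
    [0,0,0,0,0,0],
    [0,0,0,0,0,0],
    [0,0,0,0,0,0],
    [0,0,0,0,0,0]
  ]
}}

```text
clock: 24.15
eef_pos: [0.5848, -0.0563, 0.2196]
tcp_rot: [3.139, 0.491, 1.686]
wrist_force: [-0.5, 5.0, -0.7]
opening: 0.0102
grip_force: 117.9
```

Run:
```python
from h import *
from station import bot
report()
a=[]
for n,o in(("scene",(225,125)),("top",(180,140))):
    c=bot.capture(n);a.append(cv2.resize(c["image"][o[1]:o[1]+110,o[0]:o[0]+98,::-1],None,fx=4,fy=4,interpolation=cv2.INTER_CUBIC))
cv2.imwrite("pics/tilt2.png",np.hstack(a))
```

```text
t 24.15 tilt 40.06 pivot off x,y,z mm [-13.5   0.3   9.1] F [-0.5  5.  -0.7] j [ 0.02  0.16  1.78 -0.53  1.2   0.1 ]
```

View pics/tilt2.png

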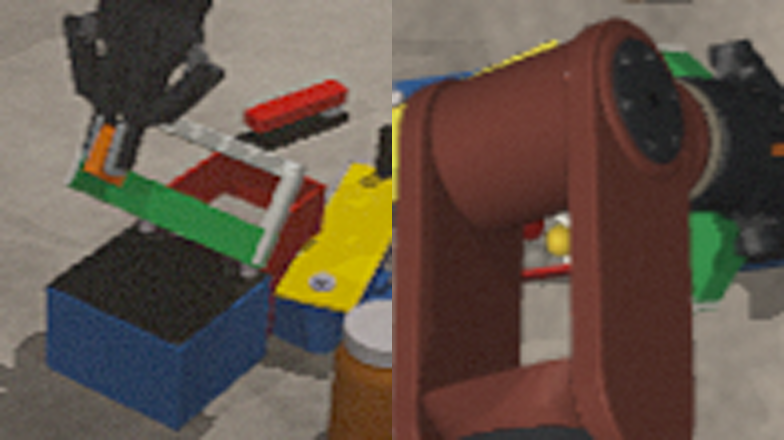

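Balls are leaving; red and yellow are visible in the hopper at about (535,230) in the right panel. I'll jog to free any that are wedged.

Run:
```python
from h import *
B=lambda t:14+(t-40)*.3
s=held(40,14,10);s=rows([held(t,B(t),10) for t in (37,33,30,30,33,36,39,41,42,42)],s)
```

```text
[[-0.009,0,0.032,0,0.017,0],[-0.018,0,0.076,0,0.039,0],[-0.023,0,0.109,0,0.056,0],[-0.023,0,0.109,0,0.056,0],[-0.018,0,0.076,0,0.039,0],[-0.012,0,0.043,0,0.022,0],[-0.003,0,0.011,0,0.006,0],[0.003,0,-0.011,0,-0.006,0],[0.007,0,-0.021,0,-0.011,0],[0.007,0,-0.021,0,-0.011,0]]
```

Emit:
{"api": "servo_tool", "payload": {
  "series": [
    [-0.009,0,0.032,0,0.017,0],
    [-0.018,0,0.076,0,0.039,0],
    [-0.023,0,0.109,0,0.056,0],
    [-0.023,0,0.109,0,0.056,0],
    [-0.018,0,0.076,0,0.039,0],
    [-0.012,0,0.043,0,0.022,0],
    [-0.003,0,0.011,0,0.006,0],
    [0.003,0,-0.011,0,-0.006,0],
    [0.007,0,-0.021,0,-0.011,0],
    [0.007,0,-0.021,0,-0.011,0]
  ]
}}

```text
clock: 25.25
eef_pos: [0.5848, -0.0516, 0.2246]
tcp_rot: [3.138, 0.528, 1.688]
wrist_force: [-1.6, 1.5, 1.2]
opening: 0.01
grip_force: 118.2
```

Emit:
{"api": "servo_tool", "payload": {
  "series": [
    [-0.01,0,0.03,0,0.016,0],
    [-0.02,0,0.075,0,0.038,0],
    [-0.029,0,0.12,0,0.062,0],
    [-0.029,0,0.12,0,0.062,0],
    [-0.022,0,0.085,0,0.044,0],
    [-0.015,0,0.052,0,0.027,0],
    [-0.007,0,0.021,0,0.011,0],
    [0,0,0,0,0,0],
    [0,0,0,0,0,0],
    [0,0,0,0,0,0]
  ]
}}

```text
clock: 26.25
eef_pos: [0.5848, -0.0517, 0.2241]
tcp_rot: [3.138, 0.526, 1.687]
wrist_force: [-0.4, 2.7, 2.4]
opening: 0.01
grip_force: 118.2
```

```bash
cat > balls.py <<'E'
from h import *
from station import bot
def balls():
    c=bot.capture("top");im=c["image"];hsv=cv2.cvtColor(im,cv2.COLOR_RGB2HSV)
    q=proj(c,world(rest,[[.066,-.044,.03],[.14,-.044,.03],[.14,.044,.03],[.066,.044,.03]])).round().astype(np.int32)
    m=np.zeros(im.shape[:2],np.uint8);cv2.fillPoly(m,[q],1)
    q2=proj(c,world(rest,[[.09,0,.09],[0,.09,.09],[-.09,0,.09],[0,-.09,.09]])).round().astype(np.int32);m2=0*m;cv2.fillPoly(m2,[q2],1)
    H,S,V=[hsv[:,:,i].astype(int) for i in range(3)]
    C={"red":((H<4)|(H>174))&(S>150)&(V>90),"orange":(H>=6)&(H<17)&(S>140)&(V>110),"yellow":(H>=20)&(H<34)&(S>120)&(V>100),"blue":(H>100)&(H<128)&(S>110)&(V>60),"white":(S<45)&(V>165)}
    for k,v in C.items():print(k,"hopper",int((v&(m>0)).sum()),"tray",int((v&(m2>0)).sum()))
    return c
E
python3 - <<'E'
from balls import *
report();balls()
E
```

```text
t 26.25 tilt 42.07 pivot off x,y,z mm [-13.6  -0.2   9.8] F [-0.4  2.7  2.4] j [ 0.05  0.16  1.78 -0.57  1.21  0.14]
red hopper 21 tray 0
orange hopper 2 tray 32
yellow hopper 0 tray 0
blue hopper 0 tray 0
white hopper 0 tray 0
```

Run:
```python
from h import *
B=lambda t:np.interp(t,[0,12,20,30,42],[3,7.5,9,11.5,14.6]);L=lambda t:np.interp(t,[0,12,20],[1,7,10])
s=held(42,14.6,10)
for a in (np.linspace(40,22,10),np.linspace(20,5,10),np.linspace(4.5,0,10)):
    s=rows([held(t,B(t),L(t)) for t in a],s)
```

```text
[[-0.007,0,0.021,0,0.011,0],[-0.012,0,0.043,0,0.022,0],[-0.017,0,0.065,0,0.033,0],[-0.021,0,0.087,0,0.044,0],[-0.025,0,0.11,0,0.056,0],[-0.027,0,0.132,0,0.067,0],[-0.029,0,0.155,0,0.078,0],[-0.03,0,0.178,0,0.089,0],[-0.03,0,0.201,0,0.1,0],[-0.029,-0.001,0.224,0,0.111,0]]
[[-0.006,0,0.022,0,0.011,0],[-0.011,0,0.043,0,0.02,0],[-0.015,0,0.065,0,0.03,0],[-0.019,0,0.086,0,0.039,0],[-0.022,0,0.108,0,0.048,0],[-0.024,0,0.13,0,0.058,0],[-0.024,0,0.152,0,0.067,0],[-0.024,0,0.175,-0.001,0.076,0],[-0.023,0,0.198,-0.001,0.085,0],[-0.022,0,0.22,-0.001,0.095,0]]
[[-0.002,0,0.007,0,0.002,0],[-0.003,0,0.014,0,0.005,0],[-0.005,0,0.02,0,0.008,0],[-0.006,0,0.027,0,0.011,0],[-0.007,0,0.034,0,0.013,0],[-0.009,0,0.041,0,0.016,0],[-0.01,0,0.047,0,0.019,0],[-0.011,0,0.054,0,0.022,0],[-0.012,0,0.061,0,0.025,0],[-0.013,0,0.068,0,0.027,0]]
```

Emit:
{"api": "servo_tool", "payload": {
  "series": [
    [-0.007,0,0.021,0,0.011,0],
    [-0.012,0,0.043,0,0.022,0],
    [-0.017,0,0.065,0,0.033,0],
    [-0.021,0,0.087,0,0.044,0],
    [-0.025,0,0.11,0,0.056,0],
    [-0.027,0,0.132,0,0.067,0],
    [-0.029,0,0.155,0,0.078,0],
    [-0.03,0,0.178,0,0.089,0],
    [-0.03,0,0.201,0,0.1,0],
    [-0.029,0,0.224,0,0.111,0]
  ]
}}

```text
clock: 27.3
eef_pos: [0.5872, -0.0887, 0.1774]
tcp_rot: [-3.14, 0.179, 1.687]
wrist_force: [-0.4, -0.4, -1.8]
opening: 0.0102
grip_force: 117.4
```

Run:
```python
from balls import *
report();balls()
```

```text
t 27.3 tilt 22.17 pivot off x,y,z mm [-11.3   2.    7.6] F [-0.4 -0.4 -1.8] j [-0.18  0.19  1.77 -0.19  1.13 -0.22]
red hopper 52 tray 0
orange hopper 40 tray 2
yellow hopper 46 tray 0
blue hopper 40 tray 0
white hopper 251 tray 82
```

Emit:
{"api": "servo_tool", "payload": {
  "series": [
    [-0.006,0,0.022,0,0.011,0],
    [-0.011,0,0.043,0,0.02,0],
    [-0.015,0,0.065,0,0.03,0],
    [-0.019,0,0.086,0,0.039,0],
    [-0.022,0,0.108,0,0.048,0],
    [-0.024,0,0.13,0,0.058,0],
    [-0.024,0,0.152,0,0.067,0],
    [-0.024,0,0.175,0,0.076,0],
    [-0.023,0,0.198,0,0.085,0],
    [-0.022,0,0.22,0,0.095,0]
  ]
}}

```text
clock: 28.35
eef_pos: [0.5902, -0.1019, 0.1252]
tcp_rot: [3.14, -0.122, 1.688]
wrist_force: [-0.2, 0.2, -2.4]
opening: 0.01
grip_force: 117.4
```

Emit:
{"api": "servo_tool", "payload": {
  "series": [
    [-0.002,0,0.007,0,0.002,0],
    [-0.003,0,0.014,0,0.005,0],
    [-0.005,0,0.02,0,0.008,0],
    [-0.006,0,0.027,0,0.011,0],
    [-0.007,0,0.034,0,0.013,0],
    [-0.009,0,0.041,0,0.016,0],
    [-0.01,0,0.047,0,0.019,0],
    [-0.011,0,0.054,0,0.022,0],
    [-0.012,0,0.061,0,0.025,0],
    [-0.013,0,0.068,0,0.027,0]
  ]
}}

```text
clock: 29.35
eef_pos: [0.5905, -0.1032, 0.1085]
tcp_rot: [3.14, -0.205, 1.688]
wrist_force: [0.0, -0.7, -0.9]
opening: 0.0102
grip_force: 117.4
```

Run:
```python
from balls import *
report();c=balls()
s=held(0,3,1);rows([held(0,3,0),held(0,1,0),held(0,0,0),held(0,-1,0)],s)
o=(175,140);f=5
im=cv2.resize(c["image"][o[1]:o[1]+105,o[0]:o[0]+150,::-1],None,fx=f,fy=f,interpolation=cv2.INTER_CUBIC)
for X in [np.array([[92,0,108],[0,92,108],[-92,0,108],[0,-92,108]])/1e3,np.array([[-6,-91,162],[6,-91,162],[6,91,162],[-6,91,162]])/1e3]:
    cv2.polylines(im,[((proj(c,world(rest,X))-o+.5)*f).round().astype(int)],True,(255,0,255),1)
cv2.imwrite("pics/flat.png",im)
```

```text
t 29.35 tilt 0.14 pivot off x,y,z mm [-3.1  0.4  0.1] F [ 0.  -0.7 -0.9] j [-0.38  0.35  1.72  0.2   1.17 -0.58]
red hopper 53 tray 0
orange hopper 40 tray 3
yellow hopper 46 tray 2
blue hopper 40 tray 1
white hopper 208 tray 271
[[-0.001,0,0.004,0,0,0],[0.007,0,0.006,0,0,0],[0.011,0,0.006,0,0,0],[0.015,0,0.007,0,0,0]]
```

Emit:
{"api": "servo_tool", "payload": {
  "series": [
    [-0.001,0,0.002,0,0,0],
    [-0.001,0,0.004,0,0,0],
    [0.003,0,0.005,0,0,0],
    [0.007,0,0.006,0,0,0],
    [0.011,0,0.006,0,0,0],
    [0.015,0,0.007,0,0,0],
    [0.015,0,0.007,0,0,0]
  ]
}}

```text
clock: 30.1
eef_pos: [0.5904, -0.099, 0.1081]
tcp_rot: [3.139, -0.205, 1.688]
wrist_force: [1.0, -1.7, 1.8]
opening: 0.01
grip_force: 118.1
```

Emit:
{"api": "servo_tool", "payload": {
  "series": [
    [0,0,0,0,0,0],
    [0,0,0,0,0,0],
    [0,0,0,0,0,0],
    [0,0,0,0,0,0],
    [0,0,-0.1,0,0,0],
    [0,0,-0.25,0,0,0],
    [-0.2,0,-0.45,0,0,0],
    [-0.5,0,-0.5,0,0,0],
    [-0.8,0,-0.5,0,0,0],
    [-0.8,0,-0.5,0,0,0]
  ],
  "fingers": 0
}}

```text
clock: 31.1
eef_pos: [0.6142, -0.3033, 0.1919]
tcp_rot: [3.138, -0.204, 1.689]
wrist_force: [0.4, 0.4, -0.6]
opening: 0.0854
grip_force: 0.0
```

Emit:
{"api": "servo_tool", "payload": {
  "series": [
    [-0.2,0,0,0,0,0],
    [-0.4,0,0,0,0,0],
    [-0.4,0,0,0,0,0],
    [-0.4,0,0,0,0,0]
  ]
}}

```text
clock: 31.5
eef_pos: [0.6242, -0.3995, 0.1684]
tcp_rot: [-3.141, -0.208, 1.686]
wrist_force: [-0.2, 0.5, 1.2]
opening: 0.0854
grip_force: 0.0
```

Run:
```python
from balls import *
s=bot.state();print(s["clock"],s["eef_pos"],s["opening"]);c=balls()
o=(155,135);f=5
im=cv2.resize(c["image"][o[1]:o[1]+110,o[0]:o[0]+158,::-1],None,fx=f,fy=f,interpolation=cv2.INTER_CUBIC)
for X in [np.array([[92,0,108],[0,92,108],[-92,0,108],[0,-92,108]])/1e3,np.array([[-6,-91,162],[6,-91,162],[6,91,162],[-6,91,162]])/1e3,np.array([[-124,-6,130],[-90,-6,130],[-90,6,130],[-124,6,130]])/1e3]:
    cv2.polylines(im,[((proj(c,world(rest,X))-o+.5)*f).round().astype(int)],True,(255,0,255),1)
cv2.imwrite("pics/final.png",im)
```

```text
31.5 [ 0.62421509 -0.39946126  0.16844753] 0.08543718941770768
red hopper 47 tray 0
orange hopper 36 tray 5
yellow hopper 46 tray 4
blue hopper 40 tray 0
white hopper 182 tray 242
```

View pics/final.png

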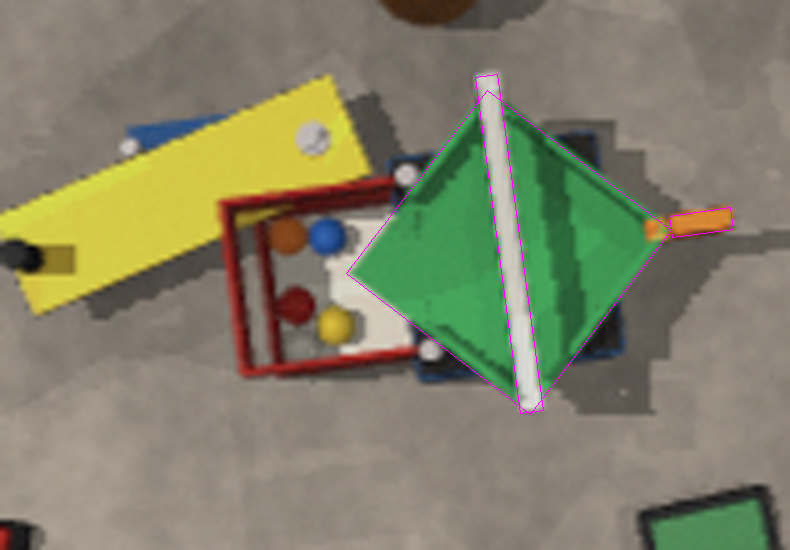

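The tray is home and empty. The hopper shows orange (290,237), blue (328,237), red (297,306) and yellow (336,326), with a faint pale blob near (305,340). I'll check numerically that the blob is the white ball.

Run:
```python
from station import bot
import cv2,numpy as np
im=np.mean([bot.capture("top")["image"].astype(float) for _ in range(6)],0)
print(im[194:211,206:232].mean(2).round().astype(int))
print((im[194:211,206:232,0]-im[194:211,206:232,2]).round().astype(int))
```

```text
[[124 101  62  35  66  58  47  50  47  47  45  73 119 130 130 185 206 202
  199 198 198 199 199 199 184 137]
 [125 101  64  38  36  45  47  50  49  49  46  44 114 123 119 119 176 196
  198 199 199 199 199 199 199 183]
 [128 103  69  39  38  44  48  53  51  59  50  43 105 119 108 115 114 150
  184 194 194 197 199 199 199 199]
 [125 115  81  42  37  43  46  50  50  48  45  58 105 119 122 126 119 105
   89 109 119 177 197 199 198 198]
 [124 124  89  48  50  52  51  46  47  46  48  75  82 122 138 140 132 120
  100  93 111 120 180 198 199 198]
 [124 123  89  50  39  87  80  59  50  52  73 110 106 129 149 151 141 126
  108  89 110 119 180 199 199 199]
 [127 127  91  50  38 103 118 103  78  99 105 114 103 128 150 154 142 127
  109  88 111 120 180 199 199 199]
 [129 129  98  58  38  84  98  97  99 100  97 100  90 124 140 141 133 121
  102  85 110 120 181 199 198 199]
 [129 128 104  67  38  74  95 104 109 110 107 100  82 112 127 128 124 109
   88  99 115 125 182 199 199 198]
 [127 129 104  68  38  67  98 110 124 128 123 109  96  91 105 111 104 106
  104 120 128 182 199 199 199 198]
 [119 126 
[... 1907 characters left out ...]
19  16  21
   24  24  25  27  27  27  26  27]
 [ 20  18  27  48  58  30  15  14  14  14  14  15  14  15  18  18  19  25
   27  27  45  71  81  98 106 120]
 [ 20  18  18  41  58  32  17  16  16  18  19  20  37  46  67  76  97 122
  130 129 130 130 129 114  94  88]
 [ 24  22  23  47  70  67  69  72  70  86 111 120 120 124 126 114 108  94
   88  73  72  61  51  42  41  43]
 [ 74  89  95 112 119 119 118 118 105  88  80  84  73  56  50  48  40  42
   44  34  26  24  25  20  14  12]
 [114  99  78  72  76  74  58  52  45  42  42  44  34  26  26  19  17  12
   11  10  10  10  10  11  11  11]
 [ 31  31  28  31  37  37  28  24  20  14  12  12  11  12  12  12  11  11
   10  11  11  11  12  11  11  16]]
```

The blob is round, about 8 px across, bright at its centre and darker towards its edge: the white ball, in shadow. All five balls are in the hopper.

```bash
python3 -c "
from station import bot
print(bot.finish_job())"
```

```text
the job is handed in; nothing more can be done
None
```

I've handed the job in; no verdict came back. The last images show the cover open at its stop, all five balls in the hopper (the white one, in shadow, identified from pixel values), and the empty tray flat and released at its home place.

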